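# Start the canister cap's thread backward, then close it

### The job

Close the sample canister. Its cap sits loose on top of the thread: without lifting it off the neck, turn it backward (counter-clockwise seen from above) until you feel it drop into the start of the thread, then turn it forward (clockwise) until it stops fully home, and let go.

Things in the scene. Friction and masses are not known exactly. Their poses are not given: they have to be found in the camera images.
- canister: Upright aluminium sample canister, 72 mm diameter, fixed to the worktop by a dark 110 x 110 x 8 mm foot plate with four bolt heads (top 14 mm up); it cannot move. Origin: on its axis at the worktop; z up. Shoulder at 66 mm height, above it a 40 mm neck with a coarse three-start right-hand thread, hidden under the cap.
- cap: Round black knurled cap, 62 mm diameter, 28 mm high, about 0.2 kg, on the neck, coaxial with the canister, free to turn, rise and fall; inside are three pins. Origin on its axis, 22 mm below its top face; z up, x along its grip bar. Origin over the canister's: 90 mm at the start, about 82 mm just after the drop, 76 mm closed. Starts 0.2 to 0.85 rad counter-clockwise of the canister's yaw.
- cap_grip (a point): Centre of the grip bar that stands on the cap: 50 mm long (cap's x), 12 mm thick (cap's y), 24 mm high; this point is 34 mm above the cap's origin, half way up the bar. Axes as the cap's. A squeezed bar holds the cap up; fingers set about 4 mm wider than the bar can turn it and still let it sink by its weight.
- cap_pointer (a point): Tip of the small steel pointer nose at one end of the bar, 31 mm from the axis on the cap's -x side, 24 mm above the cap's origin.
- canister_mark (a point): Upper end of the upright steel index rib (4 mm wide, 26 mm tall) on the canister's side, 37 mm from the axis on the canister's -x side, 64 mm above the worktop. With the cap closed (cap yaw = canister yaw) the pointer stands in line with this rib.
- neck_top (a point): Centre of the canister's neck rim, 88 mm above the worktop, under the cap. At the start the cap's pins rest on the flat tops of the thread ribs: turned clockwise the cap only meets stops there and stays up. Turned counter-clockwise it slides level and drops 8 mm by its weight at about 1.3 rad from the canister's yaw; stops end this turn at about 1.7 rad.
- thread_end (a point): Point on the canister's axis, 76 mm above the worktop, where the cap's origin lies when closed. After the drop, turned clockwise, the cap sinks 5 to 6 mm more along the thread (4 mm per rad) until firm stops end the turn at the canister's own yaw (relative yaw 0 within about 0.05 rad).
Not all that is in view belongs to the job. Of the things that look like the cap, the largest one is meant.

How it is judged:
By the outcome, as a careful person would: the job done as asked, in the order asked, and still so for the second after the job is handed in, with the robot touching nothing.
It also fails if it takes over 35 s, if anything falls off the work surface, if the arm or the gripper's body presses on something with over 40 N, if the wrist force passes 120 N, or if a joint passes its speed limit or range.

### The arm

A 6-joint arm with a two-finger parallel gripper is mounted at the origin on a cart in front of the work surface, level with it; the furniture and walls round the work are solid. World frame = base frame: x ahead of the robot, y to its left, z up, the work surface at z = 0. Lengths are in m, angles in rad, forces in N, time in s.
With the tool pointing down it reaches from about 0.4 to 0.825 m from the base axis. Payload 7 kg.
Tool frame: the origin (TCP) lies on the centre line of the jaws, within the pads' length; the fingertips stand tip_reach ahead of it and the grasp point (between the pads) is the TCP (tip_reach is the distance from the TCP to the fingertips, in m); z points along the fingers, y is the line along which they close (so a half turn about z gives the same grasp; the last joint's range is limited). The gripper opens to 88 mm and grips with 3 to 60 N. Pads are 19 mm wide; open, the fingers measure 130 mm over their backs; the gripper's body (78 mm by 193 mm) begins 47 mm behind the grasp point.
Start: joints at [1.575, 0.359, 0.012, 0, -1.224, -0.288], TCP at [0.189, 0.648, 0.246] pointing down, gripper open.
Joint ranges: [-3.07, 3.07], [-1.43, 2.12], [-1.02, 1.25], [-3.03, 1.67], [-3.05, -0], [-3.03, 3.03]. Speed limits (rad/s): [2.39, 2.39, 3.01, 3.14, 3.14, 3.14].

### API

Orientations are given as [roll, pitch, yaw] about the fixed x, y, z axes, in that order (R = Rz(yaw) Ry(pitch) Rx(roll)).
In Python, from station import get_state, grab_frame, calibration, job_done, find_in, mark_of, tip_reach gives the robot as it stands.
- The arm moves only by the shell command python3 -m handwheel 'ROWS' [OPENING] [FORCE]. ROWS is JSON, a list of rows, each an object with "delta_pos": the shift along the world's x, y, z in units of 30 mm (1.0 is 30 mm), a list of three; "dr": the turn, a rotation vector about the world's x, y, z in degrees, a list of three. In form: [{"delta_pos": [tx, ty, tz], "dr": [rx, ry, rz]}, ...]. A call has 1 to 10 rows; each row shifts and turns the commanded pose from where the row before left it; what a row does not reach is not made up. A row lasts 1/10 s, in which the tool goes at most 50 mm and 8.59 degrees, less where a joint would pass 70% of its speed; a pose out of reach is approached as far as the arm can. A call is refused whole if a number of a shift passes 1 or a number of a turn 8.59, either way. A call with a gripper value outside its range is refused whole. OPENING is the closure, from -1 (fully open) to 1 (shut), set as the call begins (- or left out, the last holds). The fingers move at their own pace and stop on an object; FORCE is the grip in N (left out, the last holds). Time passes only in rows, so rows that do not move let the fingers close. It gives the time, the measured TCP pose, the force, the opening and the grip force at its end, in the units of the state.
- get_state(): the state, without advancing time (a new reading comes with each control period).
- grab_frame(name): name is "scene" or "top" or "wrist"; returns the picture (480x640x3 uint8, red, green, blue); there is no depth.
- calibration(name): a dict with "fx", "fy", "cx", "cy" (pixels), "extrinsics" (4x4, takes a point from world to camera coordinates). Camera axes: x right, y down, z forward; pixel columns grow to the right and rows downward; lengths in m; the calibration is good to about 2 mm. A picture is of the moment at which its call begins: read the wrist's pose just before it. calibration takes no time and is no camera call; for the wrist camera it gives the pose at the moment of the call.
- job_done(): hands the job in; it is judged then, once.
Trained networks look in the newest picture that a camera, given by its name, has taken for a name from the list of things; names that differ only in an ending like _2 or _b are one class to them, and where a whole thing is asked for, a point or a joint stands for the part that bears it (a point fixed in the world has none). Each returns a list of dicts, best first, with "conf" (0 to 1); they miss things now and then, are a little off and sometimes report something else, mostly with a low value. They report only what shows in the picture. A call takes as long as a camera call. They do not tell look-alikes from the thing itself.
- find_in(camera, query): "location" ([column, row] in pixels, amid what is visible of it).
- mark_of(camera, query): "location" ([column, row] in pixels: a listed point, or the origin of a listed thing).
The state is a dict: "t": time; "q": joint angles; "qd": joint speeds; "joint_efforts": joint torques, N m; "eef_pos": TCP position; "ee_rot": TCP orientation; "force": force on the tool from outside, world axes, zero at the start; "moment": the same for the moment, N m; "width": finger opening in m; "gripper_force": force on a finger pad.
Only numpy, scipy, OpenCV 4.12 (cv2) and the standard library are available. Lean on these libraries where they do the work, as an engineer would, in place of code of your own. Each camera call takes 0.05 s, during which the arm holds its last target. There are 200 camera calls.

## Working session

There is one attempt and no reset: what is moved stays moved. The work goes in short steps, Python scripts to look and compute and a shell command to move; the robot and the scene stay as the last step left them, time stands still between calls to the robot, and variables do not carry over. Pictures are saved under pics/ and viewed, at most 10 in all, crops included, and the job is handed in when it is done.

```bash
mkdir -p pics
cat > h.py <<'E'
import numpy as np,cv2
from station import *
def snap(c,f=None):
    im=grab_frame(c)
    if f: cv2.imwrite('pics/'+f,cv2.cvtColor(im,cv2.COLOR_RGB2BGR))
    return im
def ray(c,px,K=None):
    K=K or calibration(c);E=np.array(K['extrinsics']);R,t=E[:3,:3],E[:3,3]
    d=R.T@np.array([(px[0]-K['cx'])/K['fx'],(px[1]-K['cy'])/K['fy'],1.]);return -R.T@t,d/np.linalg.norm(d)
def atz(c,px,z,K=None):
    o,d=ray(c,px,K);return o+d*(z-o[2])/d[2]
E
python3 - <<'E'
from h import *
s=get_state();print({k:np.round(v,3) for k,v in s.items()},tip_reach)
ims=[]
for c in ['scene','top','wrist']:
    K=calibration(c);im=snap(c);ims.append(im)
    for q,z in [('cap',.09),('cap_grip',.124),('cap_pointer',.114),('canister_mark',.064)]:
        for r in mark_of(c,q)[:4]: print(c,q,np.round(r['location']),round(r['conf'],2),np.round(atz(c,r['location'],z,K),3))
a=np.hstack([cv2.resize(i,(400,300)) for i in ims[:2]])
cv2.imwrite('pics/a.png',cv2.cvtColor(np.vstack([a,np.hstack([cv2.resize(ims[2],(400,300)),np.zeros((300,400,3),np.uint8)])]),cv2.COLOR_RGB2BGR))
E
```

```text
{'t': np.float64(0.0), 'q': array([ 1.575,  0.359,  0.011, -0.   , -1.224, -0.288]), 'qd': array([ 0.   , -0.001,  0.   ,  0.   ,  0.   ,  0.   ]), 'joint_efforts': array([-0.0000e+00, -5.8272e+01,  2.9305e+01,  6.9970e+00,  7.0000e-03,
       -0.0000e+00]), 'eef_pos': array([0.189, 0.648, 0.245]), 'ee_rot': array([ 3.14 , -0.   , -0.284]), 'force': array([ 0.353, -0.258, -0.259]), 'moment': array([-0.011,  0.036,  0.062]), 'gripper_force': np.float64(0.0), 'width': np.float64(0.088)} 0.019
scene cap [381. 240.] 0.92 [ 0.568 -0.074  0.09 ]
scene cap [285. 280.] 0.86 [ 0.379 -0.1    0.09 ]
scene cap [302. 318.] 0.61 [ 0.369 -0.185  0.09 ]
scene cap_grip [290. 274.] 0.96 [ 0.377 -0.126  0.124]
scene cap_grip [384. 226.] 0.87 [ 0.566 -0.078  0.124]
scene cap_grip [302. 309.] 0.66 [ 0.363 -0.198  0.124]
scene cap_pointer [373. 242.] 0.75 [ 0.535 -0.098  0.114]
scene cap_pointer [282. 266.] 0.75 [ 0.377 -0.094  0.114]
scene cap_pointer [380. 282.] 0.53 [ 0.494 -0.186  0.114]
scene canister_mark [365. 261.] 0.74 [ 0.532 -0.084  0.064]
top cap [324. 294.] 0.76 [ 0.418 -0.01   0.09 ]
top cap [383. 306.] 0.74 [ 0.401 -0.104  0.09 ]
top cap_grip [374. 206.] 0.81 [ 0.558 -0.083  0.124]
top cap_grip [324. 293.] 0.66 [ 0.42  -0.009  0.124]
top cap_grip [381. 306.] 0.63 [ 0.403 -0.098  0.124]
top cap_pointer [308. 298.] 0.96 [0.411 0.016 0.114]
top cap_pointer [393. 294.] 0.9 [ 0.422 -0.117  0.114]
top cap_pointer [373. 220.] 0.57 [ 0.537 -0.084  0.114]
top canister_mark [370. 228.] 0.63 [ 0.531 -0.083  0.064]
```

View pics/a.png

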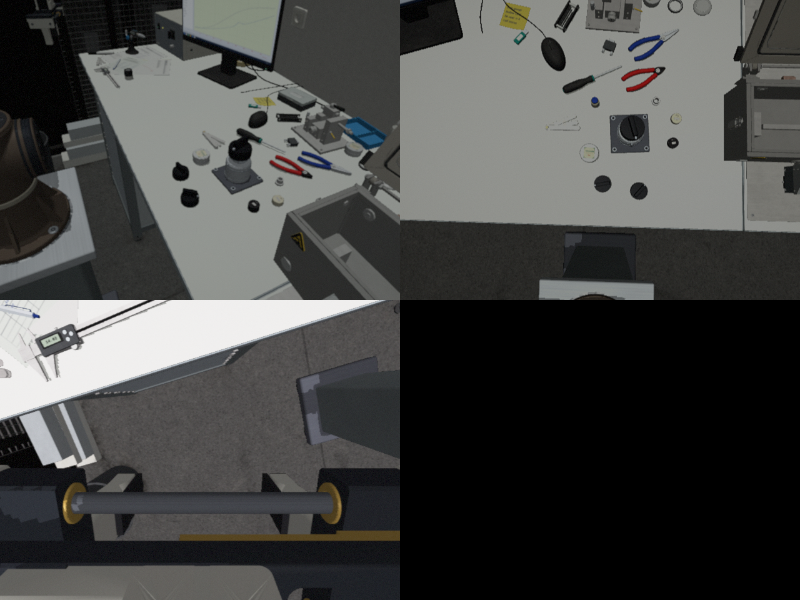

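The scene picture shows the full-size cap on the canister and foot plate at about (381,240) full-res, which is top (374,206). The small knobs at top (324,294) and (383,306) are look-alikes. I'll take a zoomed crop to read the yaws before moving.

Run:
```python
from h import *
t=snap('top');s=snap('scene')
a=cv2.resize(t[165:255,330:420],(400,400),interpolation=cv2.INTER_CUBIC)
b=cv2.resize(s[205:315,325:435],(400,400),interpolation=cv2.INTER_CUBIC)
o=cv2.convertScaleAbs(np.hstack([a,b]),alpha=2.0,beta=10)
cv2.imwrite('pics/b.png',cv2.cvtColor(o,cv2.COLOR_RGB2BGR))
K=calibration('top');print(K, 'c', ray('top',[374,206])[0])
```

```text
{'fx': 533.2709496060387, 'fy': 533.2709496060387, 'cx': 314.4868056533308, 'cy': 244.9586563981082, 'extrinsics': array([[ 0.02961447, -0.99930555, -0.02261427, -0.00468769],
       [-0.99573089, -0.02751466, -0.08810756,  0.50311508],
       [ 0.08742415,  0.02512698, -0.99585423,  0.91068072],
       [ 0.        ,  0.        ,  0.        ,  1.        ]])} c [ 0.42149056 -0.01372406  0.95112748]
```

View pics/b.png

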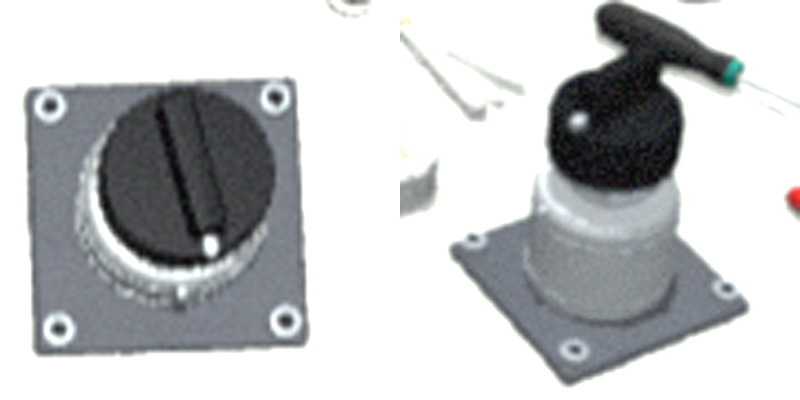

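```bash
python3 -m handwheel '[{"delta_pos":[0.5,-1,0],"dr":[0,0,0]},{"delta_pos":[0.5,-1,0],"dr":[0,0,0]},{"delta_pos":[0.5,-1,0],"dr":[0,0,0]},{"delta_pos":[0.5,-1,0],"dr":[0,0,0]},{"delta_pos":[0.5,-1,0],"dr":[0,0,0]},{"delta_pos":[0.5,-1,0],"dr":[0,0,0]},{"delta_pos":[0.5,-1,0],"dr":[0,0,0]},{"delta_pos":[0.5,-1,0],"dr":[0,0,0]},{"delta_pos":[0.5,-1,0],"dr":[0,0,0]},{"delta_pos":[0.5,-1,0],"dr":[0,0,0]}]'
```

```text
t: 1.85
eef_pos: [0.3394, 0.3467, 0.2458]
ee_rot: [-3.141, -0.0, -0.284]
force: [0.7, 0.4, 0.5]
width: 0.0875
gripper_force: 0.0
```

The crop shows the pointer at top pixel (377.5,220), with the bar about 0.23 rad CCW of the rib. The rib is at about (370.5,230) and the plate is nearly square to the world. I'll keep travelling and turn the tool by −150°, so that joint 6 has room for the CCW turn.

```bash
python3 -m handwheel '[{"delta_pos":[0.5,-1,0],"dr":[0,0,-8.5]},{"delta_pos":[0.5,-1,0],"dr":[0,0,-8.5]},{"delta_pos":[0.5,-1,0],"dr":[0,0,-8.5]},{"delta_pos":[0.5,-1,0],"dr":[0,0,-8.5]},{"delta_pos":[0.5,-1,0],"dr":[0,0,-8.5]},{"delta_pos":[0.5,-1,0],"dr":[0,0,-8.5]},{"delta_pos":[0.5,-1,0],"dr":[0,0,-8.5]},{"delta_pos":[0.5,-1,0],"dr":[0,0,-8.5]},{"delta_pos":[0.5,-1,0],"dr":[0,0,-8.5]},{"delta_pos":[0.5,-1,0],"dr":[0,0,-8.5]}]'
python3 - <<'E'
from h import *
f=lambda p:np.array([330+p[0]/4.444,165+p[1]/4.444])
B=np.array([atz('top',f(p),.014)[:2] for p in [(49,104),(275,96),(286,320),(59,328)]])
print(B,'centre',B.mean(0)); 
for a,b in [(0,3),(1,2)]: d=B[a]-B[b];print('x-edge yaw',np.arctan2(d[1],d[0]))
for a,b in [(0,1),(3,2)]: d=B[a]-B[b];print('y-edge yaw',np.arctan2(-d[0],d[1]))
c=B.mean(0)
for p,z in [((211,244),.114),((180,290),.064)]:
    q=atz('top',f(p),z)[:2];d=c-q;print(q,'yaw',np.arctan2(d[1],d[0]),np.linalg.norm(d))
d=atz('top',f((180,95)),.136)-atz('top',f((206,235)),.136);print('bar',np.arctan2(d[1],d[0]))
E
```

```text
t: 2.85
eef_pos: [0.4895, 0.0467, 0.2459]
ee_rot: [-3.141, 0.001, -1.773]
force: [1.3, 0.4, 0.2]
width: 0.0876
gripper_force: 0.0
[[ 0.60604445 -0.03430234]
 [ 0.61155583 -0.12443045]
 [ 0.52169598 -0.13029299]
 [ 0.5160527  -0.0405424 ]] centre [ 0.56383724 -0.08239204]
x-edge yaw 0.06922953992310342
x-edge yaw 0.06514857782331293
y-edge yaw 0.06107438924881096
y-edge yaw 0.06279478323022966
[ 0.53741545 -0.09085797] yaw 0.3100791643810606 0.027744959591139304
[ 0.52660148 -0.08417939] yaw 0.047964111672394075 0.03727863630376179
bar 0.20134459760628817
```

```bash
python3 -m handwheel '[{"delta_pos":[0.306,-0.54,0],"dr":[0,0,-7.8]},{"delta_pos":[0.306,-0.54,0],"dr":[0,0,-7.8]},{"delta_pos":[0.306,-0.54,0],"dr":[0,0,-7.8]},{"delta_pos":[0.306,-0.54,0],"dr":[0,0,-7.8]},{"delta_pos":[0.306,-0.54,0],"dr":[0,0,-7.8]},{"delta_pos":[0.306,-0.54,0],"dr":[0,0,-7.8]},{"delta_pos":[0.306,-0.54,0],"dr":[0,0,-7.8]},{"delta_pos":[0.306,-0.54,0],"dr":[0,0,-7.8]},{"delta_pos":[0,0,0],"dr":[0,0,0]},{"delta_pos":[0,0,0],"dr":[0,0,0]}]' 0.0
python3 - <<'E'
from h import *
K=calibration('wrist');s=get_state();print(s['q'],s['eef_pos'],s['ee_rot'],s['width'])
im=snap('wrist','c.png')
for q,z in [('cap_grip',.124),('cap_pointer',.114),('canister_mark',.064)]:
    for r in mark_of('wrist',q)[:2]: print(q,np.round(r['location']),round(r['conf'],2),np.round(atz('wrist',r['location'],z,K),3))
E
```

```text
t: 3.85
eef_pos: [0.5623, -0.0818, 0.2454]
ee_rot: [3.141, -0.0, -2.855]
force: [0.2, 0.3, -0.4]
width: 0.0437
gripper_force: 0.0
[ 1.99700142e-01  1.84373817e-01 -2.27923165e-01 -1.64339207e-04
 -1.15883497e+00 -1.48401745e+00] [ 0.56231735 -0.0818221   0.24536235] [ 3.14141356e+00 -3.21316126e-04 -2.85517943e+00] 0.04365100294745187
cap_grip [341.  30.] 0.69 [ 0.427 -0.11   0.124]
cap_grip [320. 244.] 0.58 [ 0.566 -0.083  0.124]
cap_pointer [318. 198.] 0.77 [ 0.536 -0.094  0.114]
cap_pointer [471.  91.] 0.6 [ 0.435 -0.013  0.114]
canister_mark [330. 187.] 0.84 [ 0.531 -0.084  0.064]
```

View pics/c.png

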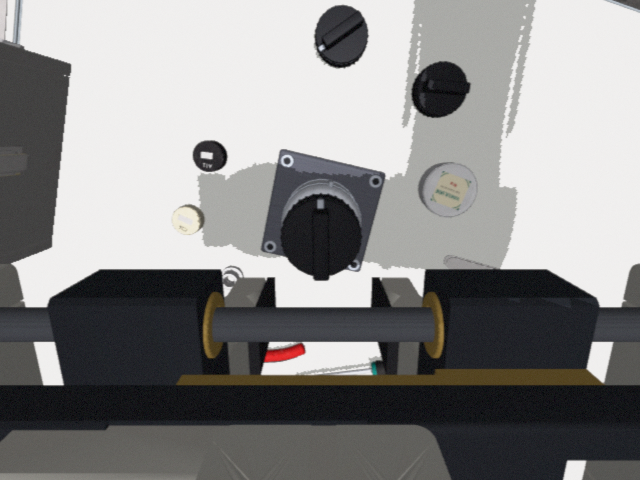

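The wrist picture shows the bar upright at column 320, rows 200–278, so it lines up with the tool and lies between the fingers. The rib is at (330,187). I'll go down with clearance above the cap face, then close to about 16 mm.

```bash
python3 -m handwheel '[{"delta_pos":[0.05,-0.02,-0.92],"dr":[0,0,0]},{"delta_pos":[0,0,-0.92],"dr":[0,0,0]},{"delta_pos":[0,0,-0.92],"dr":[0,0,0]},{"delta_pos":[0,0,-0.92],"dr":[0,0,0]},{"delta_pos":[0,0,0],"dr":[0,0,0]}]'
python3 -m handwheel '[{"delta_pos":[0,0,0],"dr":[0,0,0]},{"delta_pos":[0,0,0],"dr":[0,0,0]},{"delta_pos":[0,0,0],"dr":[0,0,0]},{"delta_pos":[0,0,0],"dr":[0,0,0]}]' 0.64 20
```

```text
t: 4.55
eef_pos: [0.5628, -0.0819, 0.133]
ee_rot: [3.141, -0.003, -2.855]
force: [-0.2, 0.3, -0.1]
width: 0.0437
gripper_force: 0.0
t: 4.95
eef_pos: [0.5643, -0.0821, 0.1361]
ee_rot: [-3.142, 0.001, -2.856]
force: [-0.6, 0.1, 0.2]
width: 0.0186
gripper_force: 0.0
```

```bash
python3 -m handwheel '[{"delta_pos":[0,0,0],"dr":[0,0,4]},{"delta_pos":[0,0,0],"dr":[0,0,6]},{"delta_pos":[0,0,0],"dr":[0,0,6]},{"delta_pos":[0,0,0],"dr":[0,0,6]},{"delta_pos":[0,0,0],"dr":[0,0,6]},{"delta_pos":[0,0,0],"dr":[0,0,6]},{"delta_pos":[0,0,0],"dr":[0,0,6]},{"delta_pos":[0,0,0],"dr":[0,0,6]},{"delta_pos":[0,0,0],"dr":[0,0,6]},{"delta_pos":[0,0,0],"dr":[0,0,6]}]'
python3 -m handwheel '[{"delta_pos":[0,0,0],"dr":[0,0,4]},{"delta_pos":[0,0,0],"dr":[0,0,4]},{"delta_pos":[0,0,0],"dr":[0,0,4]},{"delta_pos":[0,0,0],"dr":[0,0,0]},{"delta_pos":[0,0,0],"dr":[0,0,0]}]'
python3 - <<'E'
from h import *
print(get_state()['moment'])
s=snap('scene');w=snap('wrist')
b=cv2.resize(s[190:300,325:435],(400,400),interpolation=cv2.INTER_CUBIC)
a=cv2.resize(w[120:360,200:440],(400,400))
o=cv2.convertScaleAbs(np.hstack([b,a]),alpha=2.0,beta=10)
cv2.imwrite('pics/d.png',cv2.cvtColor(o,cv2.COLOR_RGB2BGR))
E
```

```text
t: 5.95
eef_pos: [0.5642, -0.0825, 0.1358]
ee_rot: [-3.141, 0.0, -1.84]
force: [0.3, -1.7, 0.7]
width: 0.0155
gripper_force: 2.1
t: 6.45
eef_pos: [0.564, -0.0822, 0.1355]
ee_rot: [-3.141, 0.0, -1.637]
force: [-0.4, -0.3, 1.4]
width: 0.0161
gripper_force: 0.1
[ 0.06966028 -0.13116641  0.01055838]
```

View pics/d.png

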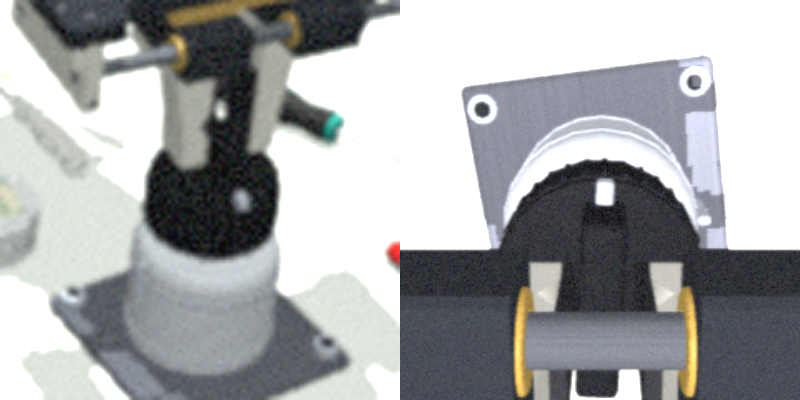

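The pointer shows in the scene at about (391.5,245), with the fingertips clear of the cap face, and the cap looks lower. I'll check its height by projection.

```bash
cat >> h.py <<'E'
def proj(c,P):
    K=calibration(c);p=np.array(K['extrinsics'])@np.r_[P,1];return np.round([K['fx']*p[0]/p[2]+K['cx'],K['fy']*p[1]/p[2]+K['cy']],1)
C=np.array([.564,-.0825])
def ptr(z,th): return np.r_[C-.0305*np.array([np.cos(th),np.sin(th)]),z+.024]
E
python3 - <<'E'
from h import *
for z in (.09,.082):
  for th in (1.3,1.4,1.5,1.6): print(z,th,proj('scene',ptr(z,th)),proj('wrist',ptr(z,th)))
print('wrist meas',200+605*.6,120+192*.6)
for c in('scene','wrist'):
    snap(c);print(c,[(np.round(r['location'],1),round(r['conf'],2)) for r in mark_of(c,'cap_pointer')[:3]])
E
```

```text
0.09 1.3 [388.4 243.1] [335.9 231.4]
0.09 1.4 [390.2 242.9] [329.2 230.3]
0.09 1.5 [391.9 242.6] [322.4 230. ]
0.09 1.6 [393.5 242.1] [315.6 230.3]
0.082 1.3 [387.9 247. ] [335.4 227.3]
0.082 1.4 [389.6 246.8] [329.  226.3]
0.082 1.5 [391.3 246.4] [322.5 226. ]
0.082 1.6 [392.9 246. ] [316.  226.3]
wrist meas 563.0 235.2
scene [(array([315.8, 315.6]), 0.94), (array([394.9, 249.4]), 0.84), (array([381.3, 244. ]), 0.4)]
wrist [(array([323.4, 227.1]), 0.75), (array([532.6, 162.7]), 0.71), (array([527.1, 351.7]), 0.62)]
```

```bash
python3 -m handwheel '[{"delta_pos":[0,0,0],"dr":[0,0,3]},{"delta_pos":[0,0,0],"dr":[0,0,3]},{"delta_pos":[0,0,0],"dr":[0,0,3]},{"delta_pos":[0,0,0],"dr":[0,0,0]},{"delta_pos":[0,0,0],"dr":[0,0,0]}]'
python3 - <<'E'
from h import *
print('initial proj',proj('scene',ptr(.09,.28)),'seen 374,238')
s=get_state();print(s['moment'],s['ee_rot'])
s=snap('scene');w=snap('wrist')
b=cv2.resize(s[200:280,340:420],(400,400),interpolation=cv2.INTER_CUBIC)
a=cv2.resize(w[170:270,270:370],(400,400))
o=cv2.convertScaleAbs(np.hstack([b,a]),alpha=2.0,beta=10)
cv2.imwrite('pics/e.png',cv2.cvtColor(o,cv2.COLOR_RGB2BGR))
for z in (.09,.082):
  for th in (1.5,1.6): print(z,th,(proj('scene',ptr(z,th))-[340,200])*5,(proj('wrist',ptr(z,th))-[270,170])*4)
E
```

```text
t: 7.25
eef_pos: [0.5642, -0.0823, 0.1354]
ee_rot: [-3.141, -0.0, -1.479]
force: [0.6, -0.8, 1.2]
width: 0.0161
gripper_force: 0.9
initial proj [370.6 239.3] seen 374,238
[-0.30450585 -0.45448631 -0.10274773] [-3.14105441e+00 -1.84426275e-04 -1.47927563e+00]
0.09 1.5 [259.5 213. ] [254.  243.6]
0.09 1.6 [267.5 210.5] [227.2 240.8]
0.082 1.5 [256.5 232. ] [252.4 227.6]
0.082 1.6 [264.5 230. ] [226.4 224.8]
```

View pics/e.png

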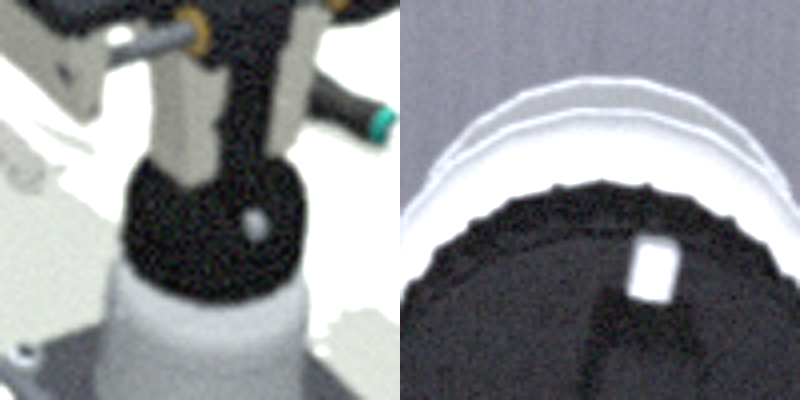

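The scene shows the pointer at crop (256,224). After correcting for the initial bias, the dropped pose predicts row 225 and the un-dropped pose 206, so the cap has dropped. Next I'll go 6 mm lower and turn clockwise, sinking with the cap.

```bash
python3 -m handwheel '[{"delta_pos":[0,0,-0.1],"dr":[0,0,-3]},{"delta_pos":[0,0,-0.1],"dr":[0,0,-5]},{"delta_pos":[0,0,0],"dr":[0,0,-5]},{"delta_pos":[0,0,0],"dr":[0,0,-5]},{"delta_pos":[0,0,0],"dr":[0,0,-5]},{"delta_pos":[0,0,0],"dr":[0,0,-5]},{"delta_pos":[0,0,-0.02],"dr":[0,0,-5]},{"delta_pos":[0,0,-0.02],"dr":[0,0,-5]},{"delta_pos":[0,0,-0.02],"dr":[0,0,-5]},{"delta_pos":[0,0,-0.02],"dr":[0,0,-5]}]'
python3 -m handwheel '[{"delta_pos":[0,0,-0.02],"dr":[0,0,-5]},{"delta_pos":[0,0,-0.02],"dr":[0,0,-5]},{"delta_pos":[0,0,-0.02],"dr":[0,0,-5]},{"delta_pos":[0,0,-0.02],"dr":[0,0,-5]},{"delta_pos":[0,0,-0.02],"dr":[0,0,-5]},{"delta_pos":[0,0,0],"dr":[0,0,-5]},{"delta_pos":[0,0,0],"dr":[0,0,-4]}]'
python3 - <<'E'
from h import *
s=get_state();print(s['moment'],s['ee_rot'],s['joint_efforts'][5])
E
```

```text
t: 8.35
eef_pos: [0.5642, -0.0821, 0.1269]
ee_rot: [-3.141, 0.0, -2.32]
force: [0.3, 0.5, 2.0]
width: 0.0154
gripper_force: 2.1
t: 9.05
eef_pos: [0.5641, -0.0821, 0.1239]
ee_rot: [3.142, 0.0, -2.913]
force: [1.2, -0.5, 0.1]
width: 0.0159
gripper_force: 2.0
[-0.07060605 -0.61204829  0.03901592] [ 3.14158405e+00  4.60537672e-04 -2.91303381e+00] 0.88943000882864
```

```bash
q='from h import *;s=get_state();print(s["moment"][2],s["joint_efforts"][5])'; python3 -m handwheel '[{"delta_pos":[0,0,0],"dr":[0,0,-4]},{"delta_pos":[0,0,0],"dr":[0,0,-4]},{"delta_pos":[0,0,0],"dr":[0,0,-3]},{"delta_pos":[0,0,0],"dr":[0,0,0]}]'; python3 -c "$q"
python3 -m handwheel '[{"delta_pos":[0,0,0],"dr":[0,0,-3]},{"delta_pos":[0,0,0],"dr":[0,0,0]}]'; python3 -c "$q"
python3 -m handwheel '[{"delta_pos":[0,0,0],"dr":[0,0,-3]},{"delta_pos":[0,0,0],"dr":[0,0,0]}]'; python3 -c "$q"
```

```text
t: 9.45
eef_pos: [0.5637, -0.0821, 0.1235]
ee_rot: [3.141, -0.001, -3.102]
force: [-0.4, 0.1, 0.1]
width: 0.0154
gripper_force: 0.0
-0.019541512601308805 -0.7954659126698971
t: 9.65
eef_pos: [0.5636, -0.0822, 0.1236]
ee_rot: [3.142, -0.001, 3.13]
force: [-0.0, 0.9, -0.6]
width: 0.0159
gripper_force: 0.0
-0.04456692229550562 -0.6881825253367424
t: 9.85
eef_pos: [0.5637, -0.0822, 0.1236]
ee_rot: [3.142, -0.001, 3.079]
force: [0.0, -0.3, -0.7]
width: 0.0159
gripper_force: 0.1
0.017279606734902045 -0.6859758496284485
```

```bash
q='from h import *;s=get_state();print(s["moment"][2],s["joint_efforts"][5])'; for i in 1; do python3 -m handwheel '[{"delta_pos":[0,0,0],"dr":[0,0,-4]},{"delta_pos":[0,0,0],"dr":[0,0,0]}]'; python3 -c "$q"; python3 -m handwheel '[{"delta_pos":[0,0,0],"dr":[0,0,-3]},{"delta_pos":[0,0,0],"dr":[0,0,0]}]'; python3 -c "$q"; done
python3 - <<'E'
from h import *
s=snap('scene');w=snap('wrist')
b=cv2.resize(s[200:280,340:420],(400,400),interpolation=cv2.INTER_CUBIC)
a=cv2.resize(w[150:310,240:400],(400,400))
o=cv2.convertScaleAbs(np.hstack([b,a]),alpha=2.0,beta=10)
cv2.imwrite('pics/f.png',cv2.cvtColor(o,cv2.COLOR_RGB2BGR))
for z,th in ((.082,.06),(.076,.06),(.076,.26)): print(z,th,(proj('scene',ptr(z,th))-[340,200])*5,(proj('wrist',ptr(z,th))-[240,150])*2.5)
E
```

```text
t: 10.05
eef_pos: [0.564, -0.0823, 0.1237]
ee_rot: [-3.142, 0.0, 3.009]
force: [0.9, -0.4, -1.6]
width: 0.0157
gripper_force: 0.7
0.04842097292877959 -0.9255015291273594
t: 10.25
eef_pos: [0.564, -0.0823, 0.1237]
ee_rot: [-3.141, 0.0, 2.958]
force: [1.0, -0.7, -0.8]
width: 0.0159
gripper_force: 7.5
0.18235822112185973 -0.9091687761247158
0.082 0.06 [138.  205.5] [165.  214.5]
0.076 0.06 [136.5 220. ] [166.25 206.25]
0.076 0.26 [148.5 229. ] [135.   217.25]
```

View pics/f.png

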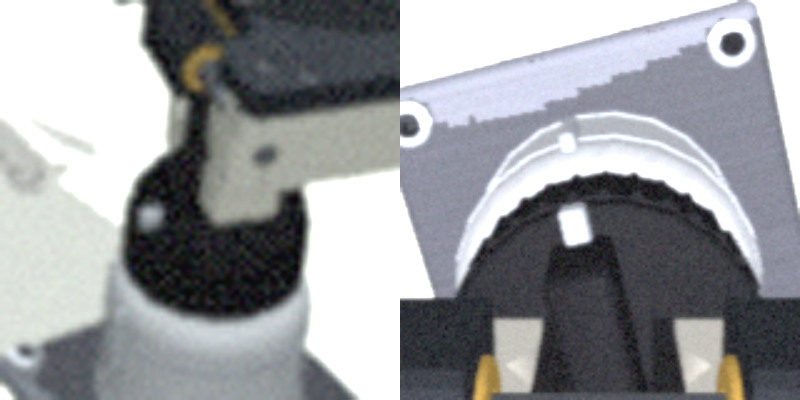

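The pointer, at scene crop (151,216), sits near the predicted closed pose and in line with the rib at wrist crop (568,140). Contact force is starting to rise, so I'll press a little further into the stop.

```bash
q='from h import *;s=get_state();print(s["moment"][2],s["joint_efforts"][5])'; python3 -m handwheel '[{"delta_pos":[0,0,0],"dr":[0,0,-3]},{"delta_pos":[0,0,0],"dr":[0,0,0]}]' - 40; python3 -c "$q"; python3 -m handwheel '[{"delta_pos":[0,0,0],"dr":[0,0,-3]},{"delta_pos":[0,0,0],"dr":[0,0,0]},{"delta_pos":[0,0,0],"dr":[0,0,0]}]'; python3 -c "$q"
```

```text
t: 10.55
eef_pos: [0.564, -0.0823, 0.1238]
ee_rot: [-3.141, 0.0, 2.905]
force: [1.6, -1.5, -2.5]
width: 0.0159
gripper_force: 21.0
0.5795128690705847 -1.3120399788022041
t: 10.85
eef_pos: [0.564, -0.0822, 0.1237]
ee_rot: [-3.141, 0.0, 2.855]
force: [1.1, -1.8, -1.7]
width: 0.0163
gripper_force: 38.1
1.1265059758882854 -1.185222677886486
```

Torque has risen to 1.1 N m while the tool stays in place, so the cap is against its stop. I'll back off the turn, open, rise and check.

```bash
python3 -m handwheel '[{"delta_pos":[0,0,0],"dr":[0,0,5]},{"delta_pos":[0,0,0],"dr":[0,0,5]},{"delta_pos":[0,0,0],"dr":[0,0,0]}]' - 20
python3 -m handwheel '[{"delta_pos":[0,0,0],"dr":[0,0,0]},{"delta_pos":[0,0,0],"dr":[0,0,0]},{"delta_pos":[0,0,0],"dr":[0,0,0]},{"delta_pos":[0,0,0.4],"dr":[0,0,0]},{"delta_pos":[0,0,0.8],"dr":[0,0,0]},{"delta_pos":[0,0,0.9],"dr":[0,0,0]},{"delta_pos":[0,0,0.9],"dr":[0,0,0]},{"delta_pos":[0,0,0.5],"dr":[0,0,0]},{"delta_pos":[0,0,0],"dr":[0,0,0]}]' 0.2
python3 - <<'E'
from h import *
s=snap('scene');w=snap('wrist')
b=cv2.resize(s[200:280,340:420],(400,400),interpolation=cv2.INTER_CUBIC)
a=cv2.resize(w[150:310,240:400],(400,400))
o=cv2.convertScaleAbs(np.hstack([b,a]),alpha=2.0,beta=10)
cv2.imwrite('pics/g.png',cv2.cvtColor(o,cv2.COLOR_RGB2BGR))
for z,th in ((.082,.06),(.076,.06),(.076,.16)): print(z,th,(proj('scene',ptr(z,th))-[340,200])*5+[17,-6.5],(proj('wrist',ptr(z,th))-[240,150])*2.5)
E
```

```text
t: 11.15
eef_pos: [0.5638, -0.0822, 0.1238]
ee_rot: [3.141, -0.0, 3.027]
force: [0.4, -1.1, 0.3]
width: 0.0158
gripper_force: 0.3
t: 12.05
eef_pos: [0.5654, -0.0822, 0.2325]
ee_rot: [3.141, 0.005, 3.025]
force: [0.3, 0.5, -0.5]
width: 0.035
gripper_force: 0.0
0.082 0.06 [155. 199.] [186.75 121.  ]
0.076 0.06 [153.5 213.5] [187.25 117.75]
0.076 0.16 [159. 218.] [177. 120.]
```

View pics/g.png

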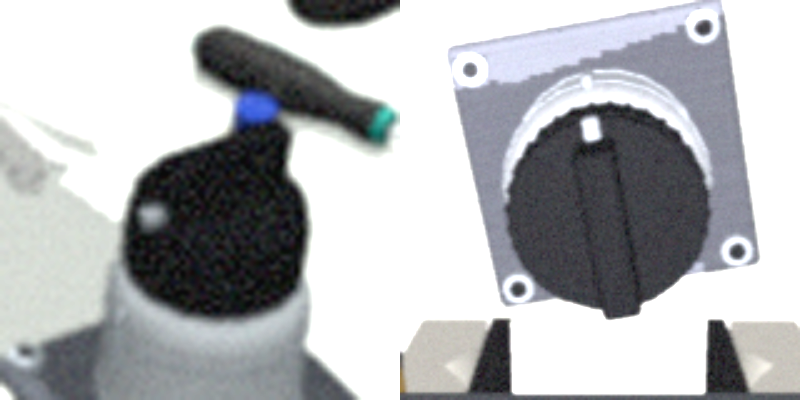

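The pointer, at wrist crop (591,128), is in line with the rib at (587,83). Its scene position (152,215) matches the closed prediction (153.5,213.5), and the gripper is clear.

```bash
python3 -c "from station import job_done;print(job_done())"
```

```text
the job is handed in; nothing more can be done
None
```

The cap was turned back until it dropped into the thread, then turned forward to its firm stop and released; I handed the job in at about 12 s, with the final pictures showing it fully closed and the gripper clear.

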